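# Load the dye caddy and clamp its row of bottles

## Task

Stand the dye bottle that was left on the table back in the caddy's lane, in the free space between the sliding pusher plate and the other two bottles. Then slide the pusher along (it has a black grip) until the row closes up and has clearly pressed in the sprung pad at the lane's far end, so that all three bottles stay firmly clamped upright for carrying when you let go. Feel for the pad and do not crush the bottles, and leave the other things on the table where they are.

Things in the scene. Friction and masses are not known exactly. Their poses are not given: they have to be found in the camera images.
- caddy: Grey metal caddy, fixed, 215 x 420 mm. Origin on the table, under the lane's centre line; x across the lane, y along it towards the sprung pad. Lane floor 8 mm up, 60 mm wide (x +-30 mm), y -194 to +214 mm, between 6 mm rails with tops 42 mm above the table. Slide track at x -80 mm; shallow brush tray (rim 30 mm high) at x +36 to +110 mm.
- pusher: Steel pusher, slides along the caddy's +y by at most 165 mm from near the -y end; drags with about 10 N and stays where left. Origin at lane floor height, on the lane's centre line, on the plate's pushing face (towards +y); axes as the caddy's. Plate 52 mm wide, 10 mm thick, 68 mm tall; an arm over the near rail joins it to the grip.
- grip (a point): Centre of the top of the pusher's black grip: an upright block 28 mm (caddy x) by 24 mm (caddy y) by 50 mm tall, standing beside the lane. Its top is 106 mm above the table. It lies 80 mm to -x and 5 mm to -y of the pusher's origin.
- pad_zone (a point): Point on the lane floor, caddy y +130 mm: middle of the zone of the sprung rubber pad (50 mm wide, 60 mm tall). Its end block is clamped in different places: the pad face at rest lies anywhere from 15 mm before to 15 mm beyond this point, so feel for it. It gives way from about 5 N, takes 9 N at the end of its 10 mm travel, then is solid.
- bottle_a: Dye bottle already in the lane, nearest the pad: dark upright bottle with a paper label, body 52 mm diameter and 92 mm tall, then a short cone and a white cap 25 mm diameter, 125 mm tall in all, about 0.12 kg (varies). Origin at the centre of its underside, z up the bottle.
- bottle_b: Second dye bottle in the lane, alike, on the pusher's side of the first, loosely placed with gaps.
- bottle_c: Third dye bottle, alike, standing on the table away from the caddy: the one to load. Bottles take squeezing with up to 25 N from the pusher.
- jar: Bystander: squat amber jar, 64 mm diameter, 75 mm tall, origin at the underside.
- pump: Bystander: hand-gel pump bottle, 54 mm diameter, 156 mm tall, origin at the underside.
- board: Bystander: plywood resist board 100 x 50 x 18 mm, lying flat, origin at the underside.
- tape: Bystander: roll of tape, 90 mm diameter, 24 mm high, lying flat, origin at the underside.
- mug: Bystander: white mug, 76 mm diameter, 90 mm tall, origin at the underside.
- tin: Bystander: round gold tin, 110 mm diameter, 50 mm tall, origin at the underside.
Not all that is in view belongs to the job. Leave any orange or purple look-alike of the bottle_c alone.

How it is judged:
By the outcome, as a careful person would: the job done as asked, in the order asked, and still so for the second after the job is handed in, with the robot touching nothing.
It also fails if it takes over 59 s, if anything falls off the work surface, if the arm or the gripper's body presses on something with over 40 N, if the wrist force passes 120 N, or if a joint passes its speed limit or range.

## Robot

A 6-joint arm with a two-finger parallel gripper is mounted at the origin on the work surface. World frame = base frame: x ahead of the robot, y to its left, z up, the work surface at z = 0. Lengths are in m, angles in rad, forces in N, time in s.
With the tool pointing down it reaches from about 0.275 to 0.75 m from the base axis. Payload 10.2 kg.
Tool frame: the origin (TCP) lies at the very end of the fingers, on their centre line; the grasp point (between the pads) lies 19 mm behind it; z points along the fingers, y is the direction in which the jaws open and shut (so a half turn about z gives the same grasp; the last joint's range is limited). The gripper opens to 85 mm and grips with 20 to 120 N. Pads are 22 mm wide; open, the fingers measure 114 mm over their backs; the gripper's body (76 mm by 85 mm) begins 54 mm behind the grasp point. The pads swing forward as they close: fully open they stand 13 mm farther back than shut.
Start: joints at [0.915, 0.313, 1.498, -0, 1.331, -0.223], TCP at [0.22, 0.477, 0.231] pointing down, gripper open.
Joint ranges: [-2.94, 2.94], [-0.97, 2.17], [0.19, 2.56], [-1.23, 4.37], [0.02, 3.11], [-2.88, 2.88]. Speed limits (rad/s): [2.39, 2.39, 3.01, 3.14, 3.14, 3.14].

## Interface

Orientations are given as a unit quaternion [w, x, y, z].
In Python, from cell import ctrl, viewer, ticket gives the robot as it stands.
- The arm moves only by the tool jog_arm, never from a script. Its argument "commands" is a list of rows, each an object of numbers: "ax", "ay", "az": the turn, a rotation vector about the tool's x, y, z in rad; "x", "y", "z": the shift along the tool's x, y, z in mm; "jaw": the gripper's target within -1 to 1 (fully open at 1, half-way at 0, shut at -1). A call has 1 to 5 rows; each row is the pose to reach, as a shift and turn from the pose commanded when the call began, along the tool's axes at that moment; what a row does not reach only later rows make up. A row lasts 1/10 s, in which the tool goes at most 50 mm and 8.59 degrees, less where a joint would pass 70% of its speed; a pose out of reach is approached as far as the arm can. A call with a gripper value outside its range is refused whole. The fingers move at their own pace and stop on an object; "squeeze" is the grip in N (left out, the last holds). Time passes only in rows, so rows that repeat a pose let the fingers close. It gives the time, the measured TCP pose, the force and the opening at its end, in the units of the state.
- ctrl.get_state(): the state, without advancing time (a new reading comes with each control period).
- viewer.get_image(name): name is "side" or "top"; returns a dict with "pixels" (420x560x3 uint8, blue, green, red), "range_z" (420x560 float32, m along the optical axis (not along the pixel's ray), 0 where there is no reading), "fx", "fy", "cx", "cy" (pixels), "k1" (the pictures are not rectified: a ray, as slopes to the right and down, at radius r is drawn at 1 + k1 r^2 times it, then the intrinsics apply), "extrinsics" (4x4, takes a point from world to camera coordinates). Camera axes: x right, y down, z forward; pixel columns grow to the right and rows downward; lengths in m; the calibration is good to about 2 mm. A picture is of the moment at which its call begins.
- ticket.sign_off(): hands the job in, once; it reports no verdict.
The state is a dict: "time": time; "joint_pos": joint angles; "qd": joint speeds; "joint_torque": joint torques, N m; "tool_pos": TCP position; "tool_rot": TCP orientation; "contact_force": force on the tool from outside, world axes, zero at the start; "moment": the same for the moment, N m; "width": finger opening in m.
Only numpy, scipy, OpenCV 4.12 (cv2) and the standard library are available. Lean on these libraries where they do the work, as an engineer would, in place of code of your own. Each camera call takes 0.05 s, during which the arm holds its last target. There are 200 camera calls.

## Working session

There is one attempt and no reset: what is moved stays moved. The work goes in short steps, Python scripts to look and compute and a tool call to move; the robot and the scene stay as the last step left them, time stands still between calls to the robot, and variables do not carry over. Pictures are saved under pics/ and viewed, about 8 in all and at most 12, crops included, and the job is handed in when it is done.

Besides the shell and the picture viewer there is one more tool, called after ">>>" as name(argument=value, ...), one argument or row to a line, values as JSON. jog_arm: Moves the arm, as the interface text tells. Its arguments: {"type":"object","properties":{"commands":{"type":"array","items":{"type":"object","properties":{"ax":{"type":"number"},"ay":{"type":"number"},"az":{"type":"number"},"x":{"type":"number"},"y":{"type":"number"},"z":{"type":"number"},"jaw":{"type":"number"}}}},"squeeze":{"type":"number"}},"required":["commands"]}

```bash
mkdir -p pics; ls; python3 - <<'E'
from cell import ctrl, viewer
import cv2, pickle
for n in("side","top"):
    d=viewer.get_image(n); cv2.imwrite(f"pics/{n}0.png",d["pixels"]); pickle.dump(d,open(f"{n}0.pkl","wb"))
    print(n,d["fx"],d["fy"],d["cx"],d["cy"],d["k1"],d["extrinsics"].round(3).tolist())
print(ctrl.get_state())
E
```

```text
pics
side 506.98340181351676 506.98340181351676 282.9710404726936 210.67340198804558 -0.11058041892789572 [[-0.998, -0.057, -0.004, 0.538], [-0.029, 0.576, -0.817, 0.069], [0.049, -0.815, -0.577, 1.54], [0.0, 0.0, 0.0, 1.0]]
top 531.7620391594131 531.7620391594131 277.29766543432277 205.90023236614996 -0.008302723663667053 [[0.006, -1.0, -0.011, 0.04], [-0.989, -0.004, -0.145, 0.567], [0.145, 0.011, -0.989, 1.731], [0.0, 0.0, 0.0, 1.0]]
{'time': 0.1, 'joint_pos': array([ 9.14584981e-01,  3.13395707e-01,  1.49836242e+00, -6.36011994e-06,
        1.33096098e+00, -2.23386483e-01]), 'qd': array([ 0.00185837, -0.00122753, -0.00259764, -0.00016979, -0.00085505,
       -0.00050601]), 'joint_torque': array([ 1.94844237e-03, -4.12899077e+01, -2.60138422e+01, -2.28952640e-04,
        3.10607968e-03,  4.71431304e-05]), 'tool_pos': array([0.22007219, 0.47640458, 0.23079095]), 'tool_rot': array([-2.37002757e-04,  2.14726354e-01,  9.76674089e-01, -5.10942339e-04]), 'contact_force': array([ 0.31467356,  0.05185371, -0.21442478]), 'moment': array([ 0.03886908, -0.01028846,  0.03281523]), 'width': 0.08542443565549887}
```

View pics/top0.png

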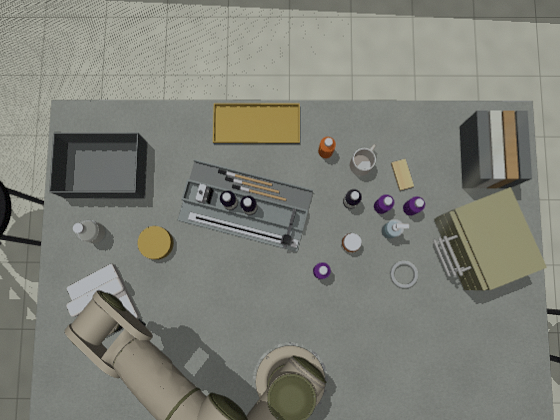

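View pics/side0.png

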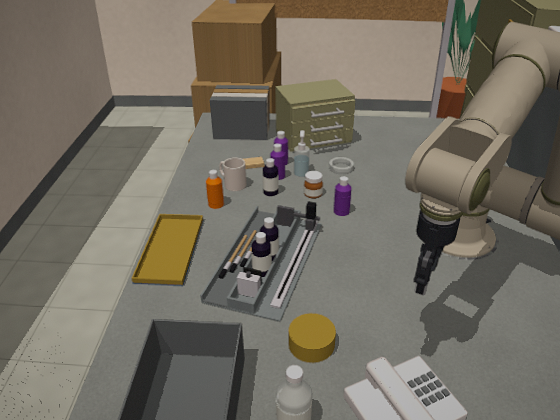

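The top view shows the caddy at about (180-313, 160-248). Bottles a and b are at (228,199) and (248,204), the plate is near (294,218) and the grip at (289,240). bottle_c is at (353,198) with purple look-alikes to its right, and the pad block is at (204,191).

```bash
cat > h.py <<'E'
import numpy as np, cv2, pickle
def K(d): return np.array([[d["fx"],0,d["cx"]],[0,d["fy"],d["cy"]],[0,0,1]]),np.array([d["k1"],0,0,0,0.])
def rays(d,uv):
    k,D=K(d); n=cv2.undistortPoints(np.float64(uv).reshape(-1,1,2),k,D).reshape(-1,2)
    return np.c_[n,np.ones(len(n))]
def onplane(d,uv,z):
    r=rays(d,uv); E=d["extrinsics"]; R,t=E[:3,:3],E[:3,3]; c=-R.T@t; w=r@R
    return c+w*((z-c[2])/w[:,2])[:,None]
def cloud(d,u0,u1,v0,v1):
    g=np.mgrid[v0:v1,u0:u1].reshape(2,-1); uv=g[::-1].T; z=d["range_z"][g[0],g[1]]
    E=d["extrinsics"]; P=(rays(d,uv)*z[:,None]-E[:3,3])@E[:3,:3]
    return uv[z>0],P[z>0]
def proj(d,P):
    k,D=K(d); E=d["extrinsics"]
    return cv2.projectPoints(np.float64(P).reshape(-1,1,3),cv2.Rodrigues(E[:3,:3])[0],E[:3,3],k,D)[0].reshape(-1,2)
E
python3 - <<'E'
from h import *
d=pickle.load(open("top0.pkl","rb"))
def blob(n,u0,u1,v0,v1,zlo,zhi):
    uv,P=cloud(d,u0,u1,v0,v1); m=(P[:,2]>zlo)&(P[:,2]<zhi); 
    print(n,m.sum(),uv[m].mean(0).round(1),P[m].mean(0).round(4),P[m].min(0).round(3),P[m].max(0).round(3))
blob("c",342,364,182,210,.118,.14)
blob("b",240,258,192,215,.125,.145)
blob("a",218,238,186,212,.125,.145)
blob("grip",278,300,228,250,.098,.115)
blob("plate",284,305,205,232,.07,.085)
blob("pad",192,216,178,205,.055,.09)
uv,P=cloud(d,180,314,160,250)
m=(P[:,2]>.003)&(P[:,2]<.06); hull=P[m][:,:2].astype(np.float32)
print("rect",cv2.minAreaRect(hull))
im=cv2.resize(d["pixels"][150:260,170:370],None,fx=4,fy=4,interpolation=cv2.INTER_CUBIC); cv2.imwrite("pics/crop0.png",im)
E
```

```text
c 46 [354.5 194.5] [ 0.5921 -0.2031  0.1246] [ 0.581 -0.215  0.119] [ 0.604 -0.192  0.134]
b 45 [247.4 201. ] [0.5685 0.1369 0.1323] [0.556 0.125 0.126] [0.579 0.148 0.14 ]
a 53 [226.4 196. ] [0.5844 0.204  0.1319] [0.572 0.192 0.125] [0.598 0.215 0.138]
grip 60 [286.6 238. ] [0.454  0.0125 0.1049] [0.441 0.001 0.098] [0.468 0.024 0.112]
plate 44 [292.4 215.4] [ 0.5303 -0.0065  0.077 ] [ 0.506 -0.015  0.07 ] [0.555 0.001 0.084]
pad 174 [202.6 192.4] [0.6066 0.2896 0.0689] [0.578 0.262 0.056] [0.639 0.315 0.089]
rect ((0.5780661702156067, 0.15053004026412964), (0.3075012266635895, 0.4588848054409027), 0.24023759365081787)
```

View pics/crop0.png

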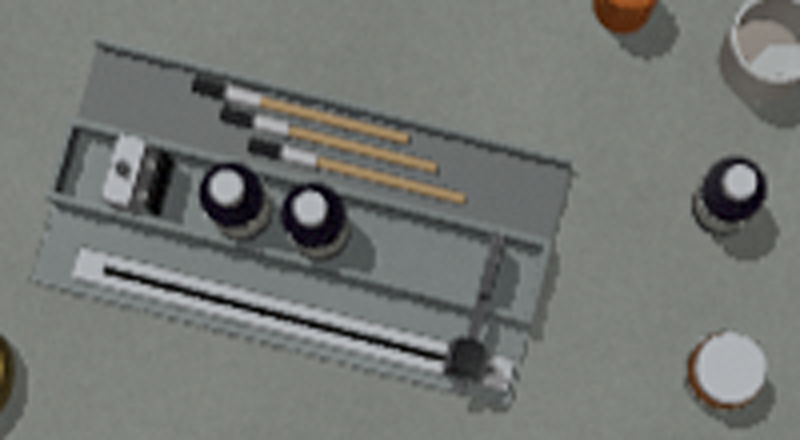

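The crop shows rail lines tilted by about 14 degrees. The lane between the plate at (490,280) and bottle b at (312,215) is free, at about 118 mm. From the depth cloud, the caddy y axis is about (0.242, 0.970) and the plate face centre is at (0.532, -0.002). Bottle c is at (0.592, -0.203). I'll turn the tool so that tool x lies along caddy y and tool y along caddy x.

>>> jog_arm(
  commands=[
    {"az":0.14},
    {"az":0.28},
    {"az":0.42},
    {"az":0.56},
    {"az":0.7},
  ],
)

```text
invalid input
```

>>> jog_arm(
  commands=[
    {"az":0.14},
    {"az":0.28},
    {"az":0.42},
    {"az":0.56},
    {"az":0.682},
  ],
)

```text
invalid input
```

>>> jog_arm(
  commands=[
    {"x":0,"y":0,"z":0,"ax":0,"ay":0,"az":0.14,"jaw":1},
    {"x":0,"y":0,"z":0,"ax":0,"ay":0,"az":0.28,"jaw":1},
    {"x":0,"y":0,"z":0,"ax":0,"ay":0,"az":0.42,"jaw":1},
    {"x":0,"y":0,"z":0,"ax":0,"ay":0,"az":0.56,"jaw":1},
    {"x":0,"y":0,"z":0,"ax":0,"ay":0,"az":0.7,"jaw":1},
  ],
  squeeze=30,
)

```text
time: 0.6
tool_pos: [0.2201, 0.4765, 0.2309]
tool_rot: [-0.0, 0.539, 0.842, -0.0]
contact_force: [-0.5, 0.3, 0.6]
width: 0.0855
```

>>> jog_arm(
  commands=[
    {"x":0,"y":0,"z":0,"ax":0,"ay":0,"az":0.14,"jaw":1},
    {"x":0,"y":0,"z":0,"ax":0,"ay":0,"az":0.28,"jaw":1},
    {"x":0,"y":0,"z":0,"ax":0,"ay":0,"az":0.42,"jaw":1},
    {"x":0,"y":0,"z":0,"ax":0,"ay":0,"az":0.56,"jaw":1},
    {"x":0,"y":0,"z":0,"ax":0,"ay":0,"az":0.68,"jaw":1},
  ],
)

```text
time: 1.1
tool_pos: [0.2201, 0.4765, 0.231]
tool_rot: [0.0, 0.789, 0.614, -0.0]
contact_force: [-0.8, 0.4, -0.3]
width: 0.0854
```

>>> jog_arm(
  commands=[
    {"x":-34,"y":31.5,"z":0,"ax":0,"ay":0,"az":0,"jaw":1},
    {"x":-68,"y":63,"z":0,"ax":0,"ay":0,"az":0,"jaw":1},
    {"x":-102,"y":94.5,"z":0,"ax":0,"ay":0,"az":0,"jaw":1},
    {"x":-136,"y":126,"z":0,"ax":0,"ay":0,"az":0,"jaw":1},
    {"x":-171,"y":157.5,"z":0,"ax":0,"ay":0,"az":0,"jaw":1},
  ],
)

```text
time: 1.6
tool_pos: [0.3325, 0.2712, 0.2312]
tool_rot: [-0.0, 0.787, 0.617, -0.0]
contact_force: [0.1, 0.7, 0.1]
width: 0.0854
```

>>> jog_arm(
  commands=[
    {"x":-34,"y":31.5,"z":0,"ax":0,"ay":0,"az":0,"jaw":1},
    {"x":-68,"y":63,"z":0,"ax":0,"ay":0,"az":0,"jaw":1},
    {"x":-102,"y":94.5,"z":0,"ax":0,"ay":0,"az":0,"jaw":1},
    {"x":-136,"y":126,"z":0,"ax":0,"ay":0,"az":0,"jaw":1},
    {"x":-171,"y":157.5,"z":0,"ax":0,"ay":0,"az":0,"jaw":1},
  ],
)

```text
time: 2.1
tool_pos: [0.4445, 0.0672, 0.2312]
tool_rot: [-0.0, 0.787, 0.617, -0.0]
contact_force: [0.0, 1.1, 0.1]
width: 0.0856
```

>>> jog_arm(
  commands=[
    {"x":-34,"y":31.5,"z":0,"ax":0,"ay":0,"az":0,"jaw":1},
    {"x":-68,"y":63,"z":0,"ax":0,"ay":0,"az":0,"jaw":1},
    {"x":-102,"y":94.5,"z":0,"ax":0,"ay":0,"az":0,"jaw":1},
    {"x":-136,"y":126,"z":0,"ax":0,"ay":0,"az":0,"jaw":1},
    {"x":-171,"y":157.5,"z":0,"ax":0,"ay":0,"az":0,"jaw":1},
  ],
)

```text
time: 2.6
tool_pos: [0.5565, -0.1364, 0.231]
tool_rot: [-0.0, 0.787, 0.617, -0.0]
contact_force: [0.1, 0.9, 0.8]
width: 0.0855
```

>>> jog_arm(
  commands=[
    {"x":-30,"y":25,"z":0,"ax":0,"ay":0,"az":0,"jaw":1},
    {"x":-56,"y":50.5,"z":0,"ax":0,"ay":0,"az":0,"jaw":1},
    {"x":-56,"y":50.5,"z":25,"ax":0,"ay":0,"az":0,"jaw":1},
    {"x":-56,"y":50.5,"z":50,"ax":0,"ay":0,"az":0,"jaw":1},
    {"x":-56,"y":50.5,"z":50,"ax":0,"ay":0,"az":0,"jaw":1},
  ],
)

```text
time: 3.1
tool_pos: [0.5901, -0.2006, 0.1775]
tool_rot: [-0.003, 0.787, 0.616, -0.001]
contact_force: [0.2, 0.2, -0.8]
width: 0.0855
```

```bash
python3 - <<'E'
from cell import viewer
from h import *
d=viewer.get_image("side"); pickle.dump(d,open("side1.pkl","wb"))
s=pickle.load(open("side0.pkl","rb"))
im=d["pixels"][100:320,180:380]; cv2.imwrite("pics/side1.png",cv2.resize(im,None,fx=2.7,fy=2.7,interpolation=cv2.INTER_CUBIC))
# bottle c centre check from side cam start image
uv,P=cloud(s,255,285,150,200); m=(P[:,2]>.118)&(P[:,2]<.135)&(P[:,1]>-.25)
print(uv[m].mean(0),P[m].mean(0),P[m].min(0),P[m].max(0))
print(proj(s,[[.5925,-.2035,.125],[.5925,-.2035,0]]))
E
```

```text
[269.21052632 160.63157895] [ 0.59500079 -0.19925335  0.12351906] [ 0.58257606 -0.21900466  0.11816439] [ 0.60735151 -0.18575379  0.12985451]
[[270.0620795  159.61071472]
 [270.74122661 191.51459619]]
```

View pics/side1.png

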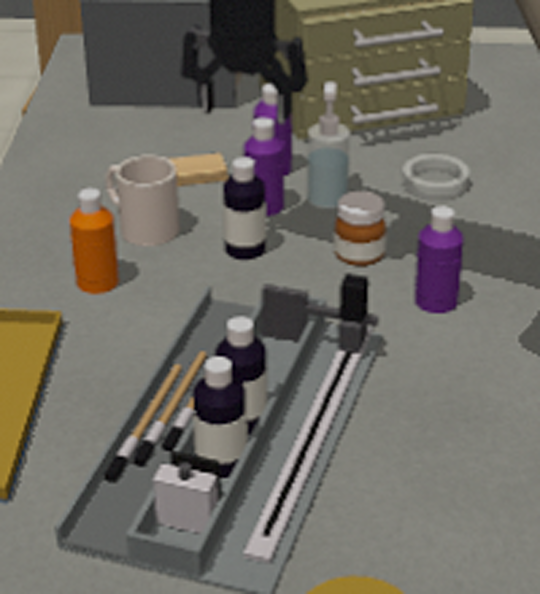

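The gripper straddles bottle c, with its fingers at about (210,95) and (285,95) in the crop. Both views agree on c at (0.593, -0.202).

>>> jog_arm(
  commands=[
    {"x":-1,"y":2,"z":30,"ax":0,"ay":0,"az":0,"jaw":1},
    {"x":-1,"y":2,"z":60,"ax":0,"ay":0,"az":0,"jaw":1},
    {"x":-1,"y":2,"z":90,"ax":0,"ay":0,"az":0,"jaw":1},
    {"x":-1,"y":2,"z":122,"ax":0,"ay":0,"az":0,"jaw":1},
    {"x":-1,"y":2,"z":122,"ax":0,"ay":0,"az":0,"jaw":1},
  ],
)

```text
time: 3.65
tool_pos: [0.592, -0.2018, 0.057]
tool_rot: [-0.003, 0.787, 0.617, -0.001]
contact_force: [-1.1, -0.3, -0.6]
width: 0.0854
```

>>> jog_arm(
  commands=[
    {"x":0,"y":0,"z":0,"ax":0,"ay":0,"az":0,"jaw":-0.2},
    {"x":0,"y":0,"z":0,"ax":0,"ay":0,"az":0,"jaw":-0.2},
    {"x":0,"y":0,"z":0,"ax":0,"ay":0,"az":0,"jaw":-0.2},
    {"x":0,"y":0,"z":0,"ax":0,"ay":0,"az":0,"jaw":-0.2},
    {"x":0,"y":0,"z":0,"ax":0,"ay":0,"az":0,"jaw":-0.2},
  ],
  squeeze=30,
)

```text
time: 4.15
tool_pos: [0.5943, -0.2032, 0.0619]
tool_rot: [0.002, 0.787, 0.617, 0.001]
contact_force: [-1.8, 0.6, 5.8]
width: 0.0511
```

>>> jog_arm(
  commands=[
    {"x":0,"y":0,"z":0,"ax":0,"ay":0,"az":0,"jaw":-0.3},
    {"x":0,"y":0,"z":0,"ax":0,"ay":0,"az":0,"jaw":-0.3},
    {"x":0,"y":0,"z":-10,"ax":0,"ay":0,"az":0,"jaw":-0.3},
    {"x":0,"y":0,"z":-20,"ax":0,"ay":0,"az":0,"jaw":-0.3},
    {"x":0,"y":0,"z":-20,"ax":0,"ay":0,"az":0,"jaw":-0.3},
  ],
)

```text
time: 4.65
tool_pos: [0.5942, -0.2031, 0.0817]
tool_rot: [0.002, 0.787, 0.617, 0.001]
contact_force: [-0.4, -1.1, -0.8]
width: 0.0512
```

```bash
python3 - <<'E'
from cell import viewer,ctrl
from h import *
d=viewer.get_image("side"); s=ctrl.get_state(); print(s["tool_pos"],s["tool_rot"],s["contact_force"],s["width"])
im=d["pixels"][70:220,180:380]; cv2.imwrite("pics/side2.png",cv2.resize(im,None,fx=3.5,fy=3.5,interpolation=cv2.INTER_CUBIC))
E
```

```text
[ 0.59378042 -0.20285665  0.08058726] [9.87122507e-04 7.87276635e-01 6.16599028e-01 4.05754733e-04] [ 0.10110252  0.6652198  -1.5805787 ] 0.051514531857061875
```

View pics/side2.png

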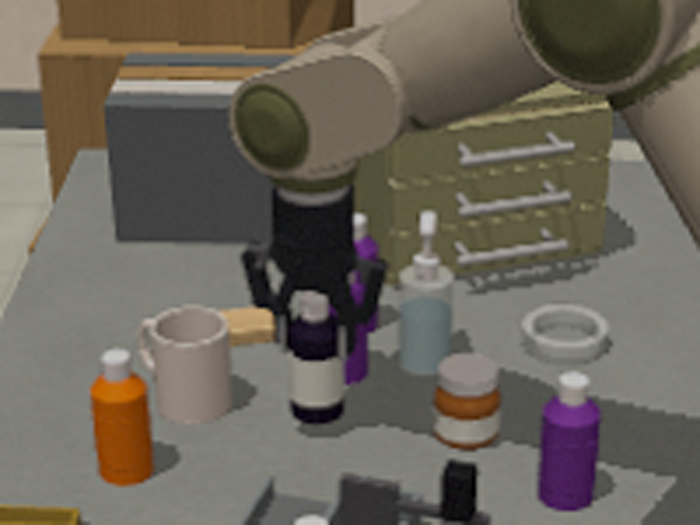

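Bottle c is held at about (315,370) in the crop and hangs upright. It weighs about 1.5 N. Its base was on the table at TCP z 0.062. Next I'll lift it and carry it over.

>>> jog_arm(
  commands=[
    {"x":0,"y":0,"z":-30,"ax":0,"ay":0,"az":0,"jaw":-0.3},
    {"x":0,"y":0,"z":-60,"ax":0,"ay":0,"az":0,"jaw":-0.3},
    {"x":0,"y":0,"z":-90,"ax":0,"ay":0,"az":0,"jaw":-0.3},
    {"x":20,"y":-10,"z":-100,"ax":0,"ay":0,"az":0,"jaw":-0.3},
    {"x":50,"y":-23,"z":-100,"ax":0,"ay":0,"az":0,"jaw":-0.3},
  ],
)

```text
time: 5.2
tool_pos: [0.5833, -0.1493, 0.1809]
tool_rot: [0.001, 0.788, 0.616, 0.001]
contact_force: [1.7, 0.5, -0.7]
width: 0.0511
```

>>> jog_arm(
  commands=[
    {"x":40,"y":-18,"z":0,"ax":0,"ay":0,"az":0,"jaw":-0.3},
    {"x":80,"y":-36,"z":0,"ax":0,"ay":0,"az":0,"jaw":-0.3},
    {"x":120,"y":-54,"z":0,"ax":0,"ay":0,"az":0,"jaw":-0.3},
    {"x":160,"y":-72,"z":0,"ax":0,"ay":0,"az":0,"jaw":-0.3},
    {"x":188,"y":-85,"z":0,"ax":0,"ay":0,"az":0,"jaw":-0.3},
  ],
)

```text
time: 5.7
tool_pos: [0.5446, 0.0568, 0.1792]
tool_rot: [-0.0, 0.787, 0.617, -0.0]
contact_force: [-0.0, -1.0, -1.5]
width: 0.0513
```

>>> jog_arm(
  commands=[
    {"x":0,"y":0,"z":0,"ax":0,"ay":0,"az":0,"jaw":-0.3},
    {"x":0,"y":0,"z":0,"ax":0,"ay":0,"az":0,"jaw":-0.3},
    {"x":0,"y":0,"z":0,"ax":0,"ay":0,"az":0,"jaw":-0.3},
  ],
)

```text
time: 6.0
tool_pos: [0.5457, 0.0534, 0.1791]
tool_rot: [-0.0, 0.788, 0.616, -0.0]
contact_force: [0.1, 0.1, -1.4]
width: 0.051
```

```bash
python3 - <<'E'
from cell import viewer,ctrl
from h import *
d=viewer.get_image("side"); s=ctrl.get_state(); print(s["tool_pos"],s["tool_rot"],s["contact_force"],s["width"])
im=d["pixels"][130:310,190:340]; cv2.imwrite("pics/side3.png",cv2.resize(im,None,fx=3.3,fy=3.3,interpolation=cv2.INTER_CUBIC))
cx=np.array([.970,-.241]);cy=np.array([.241,.970]);o=np.array([.532,-.002])
for n,z,lo,hi,w in(("a",.125,.125,.145,(225,300,200,270)),):
    uv,P=cloud(d,*w); m=(P[:,2]>lo)&(P[:,2]<hi)&(P[:,1]>.1); q=P[m][:,:2]-o; s_=q@cy; print(np.c_[s_.min(),s_.max()]); 
    for a,b in((.11,.175),(.18,.25)):
        k=(s_>a)&(s_<b); print(a,(q@cx)[k].mean(),s_[k].mean())
p=s["tool_pos"][:2]-o; print("tool in lane x,s",p@cx,p@cy)
E
```

```text
[0.5456885  0.05331028 0.17915153] [-1.04157338e-05  7.87701163e-01  6.16057516e-01 -1.23318202e-04] [-0.5626206   0.13039954 -1.21905509] 0.051217659735784696
[[0.13028938 0.23073705]]
0.11 0.0026023614632004134 0.14995248162979785
0.18 0.002856959929262772 0.21807519482100107
tool in lane x,s -5.1934748127079696e-05 0.05694990320788711
```

View pics/side3.png

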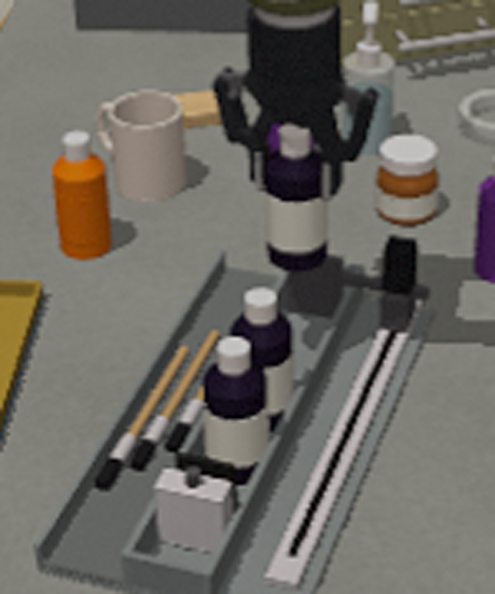

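The bottle hangs over the free space, with its base at about (297,265) in the crop and the plate just behind it. I'll check the lane's centre line against the rails before lowering it.

```bash
python3 - <<'E'
from h import *
from cell import viewer
cx=np.array([.971,-.239]);cy=np.array([.239,.971]);o=np.array([.532,-.002])
def L(P): q=P[:,:2]-o; return q@cx,q@cy
for n in("top0","side0"):
    d=pickle.load(open(n+".pkl","rb")); uv,P=cloud(d,*((180,314,160,250) if n=="top0" else (200,325,200,320)))
    x,s=L(P)
    for s0 in(.02,.06,.10):
        k=(abs(s-s0-.02)<.02)&(P[:,2]>.030)&(P[:,2]<.055)&(abs(x)<.045)
        print(n,s0,"neg",x[k&(x<0)].mean().round(4),k.sum(),"pos",x[k&(x>0)].mean().round(4))
d=viewer.get_image("side"); 
# held bottle: silhouette of dark body/label between z .13 and .19
uv,P=cloud(d,255,310,150,215); x,s=L(P); k=(P[:,2]>.125)&(P[:,2]<.155)&(abs(s-.05)<.05)&(abs(x)<.05)
u=uv[k]; print("held label: x range",x[k].min(),x[k].max(),"s",s[k].min(),s[k].max(), P[k][:,2].min())
E
```

```text
top0 0.02 neg -0.0322 52 pos 0.0337
top0 0.06 neg -0.0318 50 pos 0.0339
top0 0.1 neg -0.0267 65 pos 0.0326
side0 0.02 neg -0.0308 32 pos 0.0357
side0 0.06 neg -0.0303 29 pos nan
side0 0.1 neg -0.0287 35 pos nan
held label: x range -0.026419850647623724 0.02374027277904559 s 0.05315195292843584 0.08875058177474762 0.12537914260985392<stdin>:10: RuntimeWarning: Mean of empty slice.
  ret = ret.dtype.type(ret / rcount)
```

>>> jog_arm(
  commands=[
    {"x":0,"y":1.5,"z":30,"ax":0,"ay":0,"az":0,"jaw":-0.3},
    {"x":0,"y":1.5,"z":60,"ax":0,"ay":0,"az":0,"jaw":-0.3},
    {"x":0,"y":1.5,"z":80,"ax":0,"ay":0,"az":0,"jaw":-0.3},
    {"x":0,"y":1.5,"z":95,"ax":0,"ay":0,"az":0,"jaw":-0.3},
    {"x":0,"y":1.5,"z":100,"ax":0,"ay":0,"az":0,"jaw":-0.3},
  ],
)

```text
time: 6.6
tool_pos: [0.5464, 0.0532, 0.0777]
tool_rot: [-0.001, 0.788, 0.616, -0.001]
contact_force: [0.1, -0.2, -0.9]
width: 0.0511
```

>>> jog_arm(
  commands=[
    {"x":0,"y":0,"z":2,"ax":0,"ay":0,"az":0,"jaw":-0.3},
    {"x":0,"y":0,"z":4,"ax":0,"ay":0,"az":0,"jaw":-0.3},
    {"x":0,"y":0,"z":6,"ax":0,"ay":0,"az":0,"jaw":-0.3},
    {"x":0,"y":0,"z":6,"ax":0,"ay":0,"az":0,"jaw":-0.3},
  ],
)

```text
time: 7.0
tool_pos: [0.5471, 0.0539, 0.0736]
tool_rot: [0.0, 0.787, 0.617, 0.0]
contact_force: [0.0, -0.1, -1.3]
width: 0.0516
```

>>> jog_arm(
  commands=[
    {"x":0,"y":0,"z":1,"ax":0,"ay":0,"az":0,"jaw":-0.3},
    {"x":0,"y":0,"z":2,"ax":0,"ay":0,"az":0,"jaw":-0.3},
    {"x":0,"y":0,"z":2,"ax":0,"ay":0,"az":0,"jaw":-0.3},
  ],
)

```text
time: 7.3
tool_pos: [0.5469, 0.054, 0.0712]
tool_rot: [-0.0, 0.787, 0.617, -0.0]
contact_force: [-0.5, 0.5, -0.4]
width: 0.0513
```

>>> jog_arm(
  commands=[
    {"x":0,"y":0,"z":1,"ax":0,"ay":0,"az":0,"jaw":-0.3},
    {"x":0,"y":0,"z":2,"ax":0,"ay":0,"az":0,"jaw":-0.3},
    {"x":0,"y":0,"z":2,"ax":0,"ay":0,"az":0,"jaw":-0.3},
  ],
)

```text
time: 7.6
tool_pos: [0.5471, 0.054, 0.07]
tool_rot: [0.0, 0.787, 0.617, 0.0]
contact_force: [-2.9, 0.7, 6.2]
width: 0.0512
```

The floor contact at TCP z 0.070 is as predicted, so I'll release and rise.

>>> jog_arm(
  commands=[
    {"x":0,"y":0,"z":-0.5,"ax":0,"ay":0,"az":0,"jaw":0.5},
    {"x":0,"y":0,"z":-0.5,"ax":0,"ay":0,"az":0,"jaw":0.9},
    {"x":0,"y":0,"z":-0.5,"ax":0,"ay":0,"az":0,"jaw":0.9},
    {"x":0,"y":0,"z":-0.5,"ax":0,"ay":0,"az":0,"jaw":0.9},
  ],
)

```text
time: 8.0
tool_pos: [0.5469, 0.054, 0.0697]
tool_rot: [-0.0, 0.787, 0.617, -0.0]
contact_force: [0.6, 0.1, 1.1]
width: 0.081
```

>>> jog_arm(
  commands=[
    {"x":0,"y":0,"z":-20,"ax":0,"ay":0,"az":0,"jaw":0.9},
    {"x":0,"y":0,"z":-50,"ax":0,"ay":0,"az":0,"jaw":0.9},
    {"x":0,"y":0,"z":-80,"ax":0,"ay":0,"az":0,"jaw":0.9},
    {"x":0,"y":0,"z":-110,"ax":0,"ay":0,"az":0,"jaw":0.9},
    {"x":0,"y":0,"z":-110,"ax":0,"ay":0,"az":0,"jaw":0.9},
  ],
)

```text
time: 8.5
tool_pos: [0.5486, 0.0538, 0.1837]
tool_rot: [0.003, 0.787, 0.617, 0.003]
contact_force: [-0.1, -0.9, -0.6]
width: 0.0816
```

```bash
python3 - <<'E'
from cell import viewer,ctrl
from h import *
d=viewer.get_image("side"); pickle.dump(d,open("side4.pkl","wb"));s=ctrl.get_state(); print(s["tool_pos"],s["tool_rot"],s["contact_force"],s["width"])
im=d["pixels"][130:310,190:340]; cv2.imwrite("pics/side4.png",cv2.resize(im,None,fx=3.3,fy=3.3,interpolation=cv2.INTER_CUBIC))
E
```

```text
[0.54761373 0.05392161 0.18126841] [0.00120097 0.78725884 0.61662033 0.00120681] [-0.07143307  0.45881653 -1.06226286] 0.08117003465220352
```

View pics/side4.png

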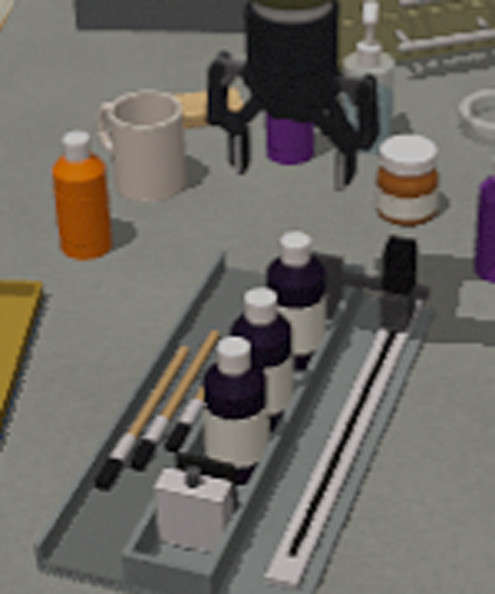

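All three bottles stand in the lane, c at about (295,310) in the crop. Next I'll turn the tool by 90 degrees and go above the grip.

>>> jog_arm(
  commands=[
    {"x":-12,"y":-16,"z":0,"ax":0,"ay":0,"az":-0.145,"jaw":1},
    {"x":-24,"y":-32,"z":0,"ax":0,"ay":0,"az":-0.29,"jaw":1},
    {"x":-36,"y":-48,"z":0,"ax":0,"ay":0,"az":-0.435,"jaw":1},
    {"x":-48,"y":-64,"z":0,"ax":0,"ay":0,"az":-0.58,"jaw":1},
    {"x":-62.5,"y":-81,"z":0,"ax":0,"ay":0,"az":-0.725,"jaw":1},
  ],
)

```text
time: 9.05
tool_pos: [0.4521, 0.0126, 0.1785]
tool_rot: [-0.001, 0.515, 0.857, -0.0]
contact_force: [0.4, -0.7, 0.3]
width: 0.0856
```

>>> jog_arm(
  commands=[
    {"x":0,"y":0,"z":0,"ax":0,"ay":0,"az":-0.14,"jaw":1},
    {"x":0,"y":0,"z":0,"ax":0,"ay":0,"az":-0.28,"jaw":1},
    {"x":0,"y":0,"z":0,"ax":0,"ay":0,"az":-0.42,"jaw":1},
    {"x":0,"y":0,"z":0,"ax":0,"ay":0,"az":-0.56,"jaw":1},
    {"x":0,"y":0,"z":0,"ax":0,"ay":0,"az":-0.7,"jaw":1},
  ],
)

```text
time: 9.55
tool_pos: [0.4528, 0.0128, 0.1786]
tool_rot: [-0.001, 0.19, 0.982, 0.0]
contact_force: [-0.4, 0.4, -0.4]
width: 0.0857
```

>>> jog_arm(
  commands=[
    {"x":0,"y":0,"z":0,"ax":0,"ay":0,"az":-0.14,"jaw":1},
    {"x":0,"y":0,"z":0,"ax":0,"ay":0,"az":-0.14,"jaw":1},
    {"x":0,"y":0,"z":0,"ax":0,"ay":0,"az":-0.14,"jaw":1},
  ],
)

```text
time: 9.85
tool_pos: [0.453, 0.0128, 0.1791]
tool_rot: [-0.001, 0.125, 0.992, 0.0]
contact_force: [0.2, 0.2, 0.1]
width: 0.0855
```

>>> jog_arm(
  commands=[
    {"x":-1,"y":0,"z":30,"ax":0,"ay":0,"az":0,"jaw":1},
    {"x":-1,"y":0,"z":60,"ax":0,"ay":0,"az":0,"jaw":1},
    {"x":-1,"y":0,"z":85,"ax":0,"ay":0,"az":0,"jaw":1},
    {"x":-1,"y":0,"z":105,"ax":0,"ay":0,"az":0,"jaw":1},
    {"x":-1,"y":0,"z":105,"ax":0,"ay":0,"az":0,"jaw":1},
  ],
)

```text
time: 10.35
tool_pos: [0.4528, 0.0128, 0.0726]
tool_rot: [-0.003, 0.125, 0.992, 0.0]
contact_force: [0.4, 0.1, 1.0]
width: 0.0853
```

>>> jog_arm(
  commands=[
    {"x":0,"y":0,"z":0,"ax":0,"ay":0,"az":0,"jaw":0},
    {"x":0,"y":0,"z":0,"ax":0,"ay":0,"az":0,"jaw":-0.3},
    {"x":0,"y":0,"z":0,"ax":0,"ay":0,"az":0,"jaw":-0.6},
    {"x":0,"y":0,"z":0,"ax":0,"ay":0,"az":0,"jaw":-0.7},
    {"x":0,"y":0,"z":0,"ax":0,"ay":0,"az":0,"jaw":-0.7},
  ],
  squeeze=40,
)

```text
time: 10.85
tool_pos: [0.4547, 0.0127, 0.0756]
tool_rot: [0.001, 0.124, 0.992, 0.0]
contact_force: [-0.6, 3.7, 5.2]
width: 0.0233
```

>>> jog_arm(
  commands=[
    {"x":0,"y":0,"z":0,"ax":0,"ay":0,"az":0,"jaw":-0.7},
    {"x":0,"y":0,"z":0,"ax":0,"ay":0,"az":0,"jaw":-0.7},
    {"x":0,"y":0,"z":0,"ax":0,"ay":0,"az":0,"jaw":-0.7},
  ],
)

```text
time: 11.15
tool_pos: [0.4547, 0.0127, 0.0756]
tool_rot: [0.001, 0.124, 0.992, 0.0]
contact_force: [-1.2, 2.7, 6.2]
width: 0.0235
```

>>> jog_arm(
  commands=[
    {"x":0,"y":6,"z":-2,"ax":0,"ay":0,"az":0,"jaw":-0.7},
    {"x":0,"y":12,"z":-3,"ax":0,"ay":0,"az":0,"jaw":-0.7},
    {"x":0,"y":20,"z":-3,"ax":0,"ay":0,"az":0,"jaw":-0.7},
    {"x":0,"y":28,"z":-3,"ax":0,"ay":0,"az":0,"jaw":-0.7},
    {"x":0,"y":36,"z":-3,"ax":0,"ay":0,"az":0,"jaw":-0.7},
  ],
)

```text
time: 11.65
tool_pos: [0.4632, 0.046, 0.0759]
tool_rot: [-0.0, 0.124, 0.992, -0.001]
contact_force: [9.9, -14.4, -28.8]
width: 0.0235
```

>>> jog_arm(
  commands=[
    {"x":0,"y":8,"z":0,"ax":0,"ay":0,"az":0,"jaw":-0.7},
    {"x":0,"y":16,"z":0,"ax":0,"ay":0,"az":0,"jaw":-0.7},
    {"x":0,"y":24,"z":0,"ax":0,"ay":0,"az":0,"jaw":-0.7},
    {"x":0,"y":32,"z":0,"ax":0,"ay":0,"az":0,"jaw":-0.7},
    {"x":0,"y":40,"z":0,"ax":0,"ay":0,"az":0,"jaw":-0.7},
  ],
)

```text
time: 12.15
tool_pos: [0.473, 0.0845, 0.0759]
tool_rot: [-0.0, 0.124, 0.992, -0.002]
contact_force: [8.8, -15.5, -26.2]
width: 0.0234
```

The drag along the lane is about 12 N. There is an avoidable vertical load of 27 N and a side load of 13 N, so I'll relieve those first.

>>> jog_arm(
  commands=[
    {"x":-0.6,"y":6,"z":1.2,"ax":0,"ay":0,"az":0,"jaw":-0.7},
    {"x":-1,"y":12,"z":2,"ax":0,"ay":0,"az":0,"jaw":-0.7},
    {"x":-1,"y":18,"z":2.4,"ax":0,"ay":0,"az":0,"jaw":-0.7},
    {"x":-1,"y":24,"z":2.4,"ax":0,"ay":0,"az":0,"jaw":-0.7},
    {"x":-1,"y":30,"z":2.4,"ax":0,"ay":0,"az":0,"jaw":-0.7},
  ],
)

```text
time: 12.65
tool_pos: [0.4806, 0.1138, 0.0756]
tool_rot: [-0.001, 0.124, 0.992, -0.001]
contact_force: [-6.7, -11.8, 4.3]
width: 0.0234
```

```bash
python3 - <<'E'
from cell import viewer,ctrl
from h import *
d=viewer.get_image("side"); s=ctrl.get_state(); F=s["contact_force"]; p=s["tool_pos"][:2]-np.array([.4547,.0127])
print(s["tool_pos"],F,"Fy",F[:2]@[.243,.97],"Fx",F[:2]@[.97,-.243],"travel",p@[.243,.97])
im=d["pixels"][170:310,190:340]; cv2.imwrite("pics/side5.png",cv2.resize(im,None,fx=4,fy=4,interpolation=cv2.INTER_CUBIC))
E
```

```text
[0.48077421 0.11447773 0.07563354] [-5.79319226 -8.66228382  4.49326034] Fy -9.810161020041289 Fx -3.514461521076685 travel 0.10506042866526148
```

View pics/side5.png

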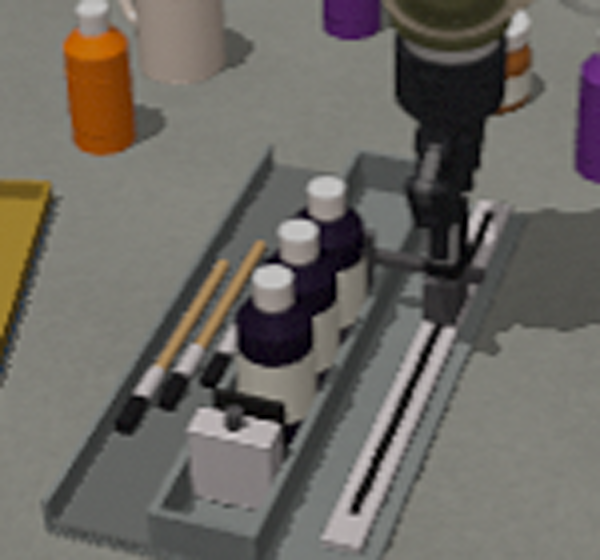

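The row has closed upright behind the plate. The pad's dark face is at about (250,405) in the crop, close to bottle a. From here I'll feel for it in small steps.

>>> jog_arm(
  commands=[
    {"x":0.2,"y":2,"z":0,"ax":0,"ay":0,"az":0,"jaw":-0.7},
    {"x":0.2,"y":4,"z":-0.3,"ax":0,"ay":0,"az":0,"jaw":-0.7},
    {"x":0.2,"y":6,"z":-0.3,"ax":0,"ay":0,"az":0,"jaw":-0.7},
  ],
)

```text
time: 13.0
tool_pos: [0.482, 0.1195, 0.0757]
tool_rot: [-0.001, 0.124, 0.992, -0.001]
contact_force: [-3.9, -12.5, 0.3]
width: 0.0232
```

>>> jog_arm(
  commands=[
    {"x":0,"y":2,"z":0,"ax":0,"ay":0,"az":0,"jaw":-0.7},
    {"x":0,"y":4,"z":0,"ax":0,"ay":0,"az":0,"jaw":-0.7},
  ],
)

```text
time: 13.2
tool_pos: [0.483, 0.1233, 0.0757]
tool_rot: [-0.001, 0.124, 0.992, -0.001]
contact_force: [-3.3, -12.2, 1.6]
width: 0.0237
```

>>> jog_arm(
  commands=[
    {"x":0,"y":2,"z":0,"ax":0,"ay":0,"az":0,"jaw":-0.7},
    {"x":0,"y":4,"z":0,"ax":0,"ay":0,"az":0,"jaw":-0.7},
  ],
)

```text
time: 13.4
tool_pos: [0.484, 0.1272, 0.0757]
tool_rot: [-0.001, 0.124, 0.992, -0.001]
contact_force: [-3.4, -11.6, 1.3]
width: 0.0236
```

>>> jog_arm(
  commands=[
    {"x":0,"y":2,"z":0,"ax":0,"ay":0,"az":0,"jaw":-0.7},
    {"x":0,"y":4,"z":0,"ax":0,"ay":0,"az":0,"jaw":-0.7},
  ],
)

```text
time: 13.6
tool_pos: [0.485, 0.1311, 0.0757]
tool_rot: [-0.001, 0.124, 0.992, -0.001]
contact_force: [-4.7, -11.7, 1.3]
width: 0.0232
```

>>> jog_arm(
  commands=[
    {"x":0,"y":2,"z":0,"ax":0,"ay":0,"az":0,"jaw":-0.7},
    {"x":0,"y":3,"z":0,"ax":0,"ay":0,"az":0,"jaw":-0.7},
  ],
)

```text
time: 13.8
tool_pos: [0.4856, 0.1336, 0.0757]
tool_rot: [-0.001, 0.124, 0.992, -0.002]
contact_force: [-4.9, -17.1, 1.9]
width: 0.0233
```

>>> jog_arm(
  commands=[
    {"x":0,"y":1.5,"z":0,"ax":0,"ay":0,"az":0,"jaw":-0.7},
    {"x":0,"y":3,"z":0,"ax":0,"ay":0,"az":0,"jaw":-0.7},
  ],
)

```text
time: 14.0
tool_pos: [0.4863, 0.1361, 0.0757]
tool_rot: [-0.001, 0.124, 0.992, -0.002]
contact_force: [-4.8, -17.7, 2.3]
width: 0.0232
```

The force stepped from about 12.5 to 17.8 N at y of about 0.132, so that is the pad. It is now about 4 mm in, and I'll press about 2.5 mm more.

>>> jog_arm(
  commands=[
    {"x":0,"y":1,"z":0,"ax":0,"ay":0,"az":0,"jaw":-0.7},
    {"x":0,"y":2.2,"z":0,"ax":0,"ay":0,"az":0,"jaw":-0.7},
    {"x":0,"y":2.2,"z":0,"ax":0,"ay":0,"az":0,"jaw":-0.7},
  ],
)

```text
time: 14.3
tool_pos: [0.4868, 0.1383, 0.0757]
tool_rot: [-0.001, 0.124, 0.992, -0.002]
contact_force: [-4.9, -17.3, 1.8]
width: 0.0232
```

>>> jog_arm(
  commands=[
    {"x":0,"y":-0.6,"z":0,"ax":0,"ay":0,"az":0,"jaw":-0.7},
    {"x":0,"y":-1,"z":0,"ax":0,"ay":0,"az":0,"jaw":-0.7},
    {"x":0,"y":-1,"z":0,"ax":0,"ay":0,"az":0,"jaw":-0.7},
  ],
)

```text
time: 14.6
tool_pos: [0.4868, 0.1382, 0.0757]
tool_rot: [-0.001, 0.124, 0.992, -0.001]
contact_force: [-3.5, -10.1, 0.5]
width: 0.0234
```

>>> jog_arm(
  commands=[
    {"x":0,"y":0,"z":0,"ax":0,"ay":0,"az":0,"jaw":-0.2},
    {"x":0,"y":0,"z":0,"ax":0,"ay":0,"az":0,"jaw":0.4},
    {"x":0,"y":0,"z":0,"ax":0,"ay":0,"az":0,"jaw":0.5},
    {"x":0,"y":0,"z":0,"ax":0,"ay":0,"az":0,"jaw":0.5},
  ],
)

```text
time: 15.0
tool_pos: [0.4873, 0.1396, 0.0758]
tool_rot: [0.0, 0.124, 0.992, 0.0]
contact_force: [0.6, -0.1, -0.5]
width: 0.0641
```

>>> jog_arm(
  commands=[
    {"x":0,"y":0,"z":-15,"ax":0,"ay":0,"az":0,"jaw":0.5},
    {"x":0,"y":0,"z":-40,"ax":0,"ay":0,"az":0,"jaw":0.5},
    {"x":0,"y":0,"z":-70,"ax":0,"ay":0,"az":0,"jaw":0.5},
    {"x":0,"y":0,"z":-100,"ax":0,"ay":0,"az":0,"jaw":0.5},
    {"x":20,"y":0,"z":-130,"ax":0,"ay":0,"az":0,"jaw":0.5},
  ],
)

```text
time: 15.5
tool_pos: [0.4686, 0.144, 0.2069]
tool_rot: [0.0, 0.124, 0.992, 0.0]
contact_force: [-0.7, 0.3, 1.2]
width: 0.0642
```

>>> jog_arm(
  commands=[
    {"x":40,"y":0,"z":-30,"ax":0,"ay":0,"az":0,"jaw":0.5},
    {"x":80,"y":0,"z":-50,"ax":0,"ay":0,"az":0,"jaw":0.5},
    {"x":80,"y":0,"z":-50,"ax":0,"ay":0,"az":0,"jaw":0.5},
  ],
)

```text
time: 15.8
tool_pos: [0.3882, 0.1652, 0.2586]
tool_rot: [0.002, 0.122, 0.992, 0.001]
contact_force: [1.4, -0.9, -0.9]
width: 0.0643
```

```bash
python3 - <<'E'
from cell import viewer,ctrl
from h import *
d=viewer.get_image("side"); s=ctrl.get_state(); t=viewer.get_image("top")
print(s["time"],s["tool_pos"],s["contact_force"])
im=np.hstack([cv2.resize(d["pixels"][130:310,190:340],None,fx=3,fy=3,interpolation=cv2.INTER_CUBIC),np.pad(cv2.resize(t["pixels"][160:250,180:300],(340,255),interpolation=cv2.INTER_CUBIC),((0,285),(0,0),(0,0)))]); cv2.imwrite("pics/end.png",im); print(im.shape)
o=np.array([.532,-.002])
for n,D,w in(("top",t,(180,300,160,250)),("side",d,(225,310,180,270))):
    uv,P=cloud(D,*w); q=P[:,:2]-o; x=q@[.97,-.243]; y=q@[.243,.97]; k=(P[:,2]>.125)&(P[:,2]<.15)&(abs(x)<.03)&(y<.3)
    c=np.sort(y[k]); g=np.split(c,np.where(np.diff(c)>.012)[0]+1); print(n,[(len(a),((a.min()+a.max())/2).round(4)) for a in g])
uv,P=cloud(t,255,290,215,245); k=(P[:,2]>.098)&(P[:,2]<.115); print("grip",P[k].mean(0),k.sum())
E
```

```text
15.85 [0.38958422 0.16460692 0.25718462] [ 0.79310046 -0.37192557 -0.10403742]
(540, 790, 3)
top [(50, np.float64(0.1531)), (50, np.float64(0.2062)), (48, np.float64(0.2586))]
side [(67, np.float64(0.1576)), (67, np.float64(0.21)), (64, np.float64(0.2595))]
grip [nan nan nan] 0<stdin>:10: RuntimeWarning: Mean of empty slice.
  ret = um.true_divide(
```

View pics/end.png

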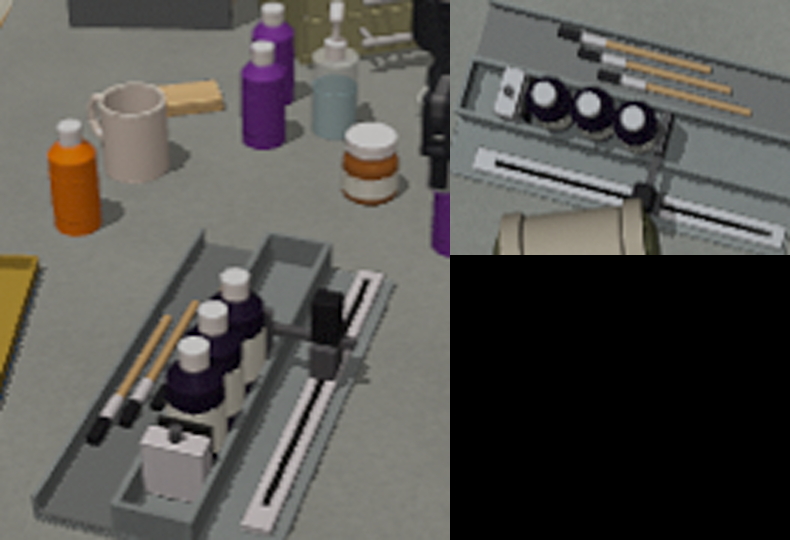

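```bash
python3 - <<'E'
from cell import viewer
from h import *
t=viewer.get_image("top")
uv,P=cloud(t,238,258,220,236); k=(P[:,2]>.098)&(P[:,2]<.115); print("grip",P[k].mean(0),P[k].min(0),P[k].max(0),k.sum())
d=viewer.get_image("side"); s0=pickle.load(open("side0.pkl","rb"))
for n,D,w in(("side0",s0,(295,330,195,235)),("side",d,(285,315,222,262))):
    uv,P=cloud(D,*w); k=(P[:,2]>.098)&(P[:,2]<.115)&(P[:,0]<.52); print(n,P[k].mean(0),P[k].min(0),P[k].max(0),k.sum())
E
```

```text
grip [0.48812252 0.13457553 0.10558326] [0.47304155 0.12282378 0.09977423] [0.4987763  0.14868077 0.1140749 ] 43
side0 [0.4569755  0.01951461 0.10459915] [0.44345383 0.00489597 0.09870581] [0.46997358 0.03293526 0.11041184] 56
side [0.4884868  0.14240396 0.10443809] [0.47552935 0.12314197 0.09887213] [0.50298518 0.15701667 0.11072038] 67
```

The caps are 52-53 mm apart and upright. The cameras put the pusher 2-3 mm short of where the tool left it, which may be noise or slip-back. I have time, so I'll regrip and feel for it again.

>>> jog_arm(
  commands=[
    {"x":-40,"y":0,"z":20,"ax":0,"ay":0,"az":0,"jaw":0.5},
    {"x":-80,"y":0,"z":50,"ax":0,"ay":0,"az":0,"jaw":0.5},
    {"x":-100,"y":0,"z":80,"ax":0,"ay":0,"az":0,"jaw":0.5},
    {"x":-100,"y":0,"z":100,"ax":0,"ay":0,"az":0,"jaw":0.5},
    {"x":-100,"y":0,"z":100,"ax":0,"ay":0,"az":0,"jaw":0.5},
  ],
)

```text
time: 16.5
tool_pos: [0.4864, 0.1387, 0.1519]
tool_rot: [-0.004, 0.124, 0.992, -0.001]
contact_force: [0.0, -0.4, 0.4]
width: 0.0643
```

>>> jog_arm(
  commands=[
    {"x":0,"y":0,"z":25,"ax":0,"ay":0,"az":0,"jaw":0.5},
    {"x":0,"y":0,"z":50,"ax":0,"ay":0,"az":0,"jaw":0.5},
    {"x":0,"y":0,"z":70,"ax":0,"ay":0,"az":0,"jaw":0.5},
    {"x":0,"y":0,"z":79.5,"ax":0,"ay":0,"az":0,"jaw":0.5},
    {"x":0,"y":0,"z":79.5,"ax":0,"ay":0,"az":0,"jaw":0.5},
  ],
)

```text
time: 17.0
tool_pos: [0.4871, 0.1394, 0.0759]
tool_rot: [-0.001, 0.124, 0.992, -0.0]
contact_force: [0.9, 0.7, 0.5]
width: 0.0643
```

>>> jog_arm(
  commands=[
    {"x":0,"y":0,"z":0,"ax":0,"ay":0,"az":0,"jaw":0},
    {"x":0,"y":0,"z":0,"ax":0,"ay":0,"az":0,"jaw":-0.4},
    {"x":0,"y":0,"z":0,"ax":0,"ay":0,"az":0,"jaw":-0.7},
    {"x":0,"y":0,"z":0,"ax":0,"ay":0,"az":0,"jaw":-0.7},
    {"x":0,"y":0,"z":0,"ax":0,"ay":0,"az":0,"jaw":-0.7},
  ],
  squeeze=40,
)

```text
time: 17.5
tool_pos: [0.4876, 0.1388, 0.0774]
tool_rot: [0.001, 0.124, 0.992, -0.001]
contact_force: [-3.3, -5.6, 6.7]
width: 0.0233
```

On regripping, the pusher centred at y = 0.1388 with only about 6 N and did not move, so it had not slipped back. That leaves the pad about 6-7 mm in. I'll release, retreat and do a last numeric check.

>>> jog_arm(
  commands=[
    {"x":0,"y":0,"z":0,"ax":0,"ay":0,"az":0,"jaw":-0.2},
    {"x":0,"y":0,"z":0,"ax":0,"ay":0,"az":0,"jaw":0.4},
    {"x":0,"y":0,"z":0,"ax":0,"ay":0,"az":0,"jaw":0.5},
    {"x":0,"y":0,"z":0,"ax":0,"ay":0,"az":0,"jaw":0.5},
  ],
)

```text
time: 17.9
tool_pos: [0.4873, 0.1396, 0.0762]
tool_rot: [0.0, 0.124, 0.992, 0.0]
contact_force: [-0.1, 0.1, -0.6]
width: 0.0642
```

>>> jog_arm(
  commands=[
    {"x":0,"y":0,"z":-15,"ax":0,"ay":0,"az":0,"jaw":0.5},
    {"x":0,"y":0,"z":-40,"ax":0,"ay":0,"az":0,"jaw":0.5},
    {"x":0,"y":0,"z":-70,"ax":0,"ay":0,"az":0,"jaw":0.5},
    {"x":0,"y":0,"z":-100,"ax":0,"ay":0,"az":0,"jaw":0.5},
    {"x":20,"y":0,"z":-130,"ax":0,"ay":0,"az":0,"jaw":0.5},
  ],
)

```text
time: 18.4
tool_pos: [0.4686, 0.144, 0.2073]
tool_rot: [0.0, 0.124, 0.992, 0.0]
contact_force: [-0.4, -0.9, 1.0]
width: 0.0639
```

>>> jog_arm(
  commands=[
    {"x":40,"y":0,"z":-30,"ax":0,"ay":0,"az":0,"jaw":0.5},
    {"x":80,"y":0,"z":-50,"ax":0,"ay":0,"az":0,"jaw":0.5},
    {"x":80,"y":0,"z":-50,"ax":0,"ay":0,"az":0,"jaw":0.5},
  ],
)

```text
time: 18.7
tool_pos: [0.3882, 0.1651, 0.2591]
tool_rot: [0.002, 0.122, 0.992, 0.001]
contact_force: [0.8, -0.2, -0.1]
width: 0.0639
```

```bash
python3 - <<'E'
from cell import viewer,ticket
from h import *
d=viewer.get_image("side"); t=viewer.get_image("top"); o=np.array([.532,-.002])
r=[]
for n,D,w in(("top",t,(180,300,160,250)),("side",d,(225,310,180,270))):
    uv,P=cloud(D,*w); q=P[:,:2]-o; x=q@[.97,-.243]; y=q@[.243,.97]; k=(P[:,2]>.125)&(P[:,2]<.15)&(abs(x)<.03)&(y<.3)
    c=np.sort(y[k]); g=np.split(c,np.where(np.diff(c)>.012)[0]+1); r.append(len(g)); print(n,[(len(a),((a.min()+a.max())/2).round(4)) for a in g])
uv,P=cloud(d,285,315,222,262); k=(P[:,2]>.098)&(P[:,2]<.115)&(P[:,0]<.52); print("grip",P[k].mean(0))
if r==[3,3]: print(ticket.sign_off())
E
```

```text
top [(48, np.float64(0.1542)), (48, np.float64(0.2066)), (50, np.float64(0.2587))]
side [(62, np.float64(0.159)), (65, np.float64(0.2078)), (63, np.float64(0.2625))]
grip [0.48871613 0.14390201 0.10435348]
the job is handed in; nothing more can be done
None
```

I stood bottle c in the lane between the pusher and the other two bottles, then slid the pusher until the row closed up against the sprung pad. I handed the job in at about 19 s.

- **Feeling for the pad:** The push force stepped from about 12.5 N to about 18 N when the row reached the pad. I pressed about 6–7 mm past that point, short of the 10 mm travel. The bottles saw roughly 8 N, against their 25 N limit.
- **Last checks:** After release both cameras show three upright caps in a row. The top view spaces them about 52 mm apart, so the row is closed; the side view is noisier (49 and 55 mm). The gripper was clear of everything, and no bystander was approached.
- **Disagreement:** After the first release the cameras placed the pusher's grip 2–3 mm short of the arm's own reading. I regripped it at the same place, where it took only about 6 N and showed no sign of having slipped back. The last side view was within about 1 mm of the arm's reading.
- **Side loads:** Early in the slide I put about 29 N vertical and 13 N sideways on the grip. I relieved both before going on.

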